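# Fit the dust hood and open the suction gate

### The job

Make the dust extraction ready for sanding the clamped wooden urn: pick up the dust hood and push its sleeve down onto the suction spigot, with the bell mouth pointing straight at the urn, keeping hold of it until it is fully home on the flange. Then pull the gate's tab outwards until the gate is fully open, and let go. Leave the glue bottle, the mallet and the boards where they are.

Things in the scene. Friction and masses are not known exactly. Their poses are not given: they have to be found in the camera images.
- hood: Loose grey dust hood, 0.28 kg, standing on its sleeve. Origin: centre of the sleeve's lower edge; z up, x towards the bell mouth. Sleeve: upright tube, 58 mm outside, bore 50 mm, 64 mm tall, lowest 12 mm flared to 66 mm. On it a level barrel along x, 62 mm diameter, axis at z = 92 mm, from x = -34 to 24 mm, then a bell opening to 110 mm diameter at x = 64 mm. Total height 166 mm.
- hood_rib (a point): Top centre of the hood's grip: an upright black rib on the barrel, 60 mm long along the hood's x, 16 mm thick along its y, rising 43 mm above the barrel. This point is 166 mm above the hood's origin, right over the sleeve's axis. Axes as the hood's. The bell's rim comes 147 mm above the origin, 64 mm ahead.
- port: Suction port fixed to the bench: square metal gate housing 120 x 120 mm, 32 mm high (turned 30 degrees from the port's axes), on it a round flange, 110 mm diameter, top at z = 40 mm, and in its middle an upright steel spigot, 47 mm diameter, from z = 40 to 90 mm, the last 10 mm tapering to 39 mm. Origin: on the bench under the spigot's axis; z up.
- port_seat (a point): Point on the spigot's axis at the height of the flange's top (40 mm above the bench), where the origin of the hood comes when fully home. Axes as the port's.
- gate_tab (a point): Centre of the top edge of the gate's upright black tab, 85 mm above the bench. x: the level direction in which it is pulled open, away from the spigot; z up. Tab: 14 mm thick along x, 46 mm wide along y, from 20 to 85 mm above the bench, at the outer end of a flat gate plate (60 mm wide, top at 22 mm) that comes out of the housing. Shut, it stands 140 mm from the spigot's axis.
- gate (a joint): Slide of the gate in m: 0 = shut, 0.060 = fully open (end stop), growing as the tab moves away from the spigot. It stays where it is left; about 3 N of friction.
- urn: Workpiece: turned wooden urn with a short stem on top, 170 mm tall, up to 76 mm diameter, fixed upright on a dark round iron faceplate of 96 mm diameter, 14 mm thick. It stands about 170 mm from the spigot, at its far left or far right. Origin: on the bench under its axis.
- glue: Bystander: loose white glue bottle, 60 mm diameter, 170 mm tall, origin under its centre. It stands on the other side from the urn, about 170 mm from the spigot.
- mallet: Bystander: wooden mallet lying on the bench, handle 26 mm thick and 150 mm long towards its -x, head 65 x 120 x 64 mm; origin on the bench near the head's handle side.
- boards: Bystander: stack of three short boards, 180 x 80 x 42 mm, origin under its centre.
There are look-alikes about, which are no part of the job. What is shaped like the port but red or yellow is not meant. What is shaped like the urn but pink is not meant.

How it is judged:
By the outcome, as a careful person would: the job done as asked, in the order asked, and still so for the second after the job is handed in, with the robot touching nothing.
It also fails if it takes over 56 s, if anything falls off the work surface, if the arm or the gripper's body presses on something with over 40 N, if the wrist force passes 120 N, or if a joint passes its speed limit or range.

### The arm

A 6-joint arm with a two-finger parallel gripper is mounted at the origin on the work surface. World frame = base frame: x ahead of the robot, y to its left, z up, the work surface at z = 0. Lengths are in mm, angles in rad, forces in N, time in s.
With the tool pointing down it reaches from about 275 to 850 mm from the base axis. Payload 19 kg.
Tool frame: the origin (TCP) lies on the front face of the gripper's body, between the roots of the fingers; the fingertips stand 73 mm ahead of it and the grasp point (between the pads) lies 54 mm ahead of it; z points along the fingers, y is the line along which they close (so a half turn about z gives the same grasp; the last joint's range is limited). The gripper opens to 85 mm and grips with 20 to 120 N. Pads are 22 mm wide; open, the fingers measure 114 mm over their backs; the gripper's body (76 mm by 85 mm) begins 54 mm behind the grasp point. The pads swing forward as they close: fully open they stand 13 mm farther back than shut.
Start: joints at [1.215, 0.15, 1.437, -0, 1.554, -0.134], TCP at [126.501, 560.889, 303.867] pointing down, gripper open.
Joint ranges: [-2.8, 2.8], [-0.68, 2.1], [0.12, 2.68], [-1.39, 4.53], [0.16, 2.79], [-2.81, 2.81]. Speed limits (rad/s): [1.89, 1.89, 2.22, 3.01, 3.01, 3.01].

### API

Orientations are given as a 3x3 rotation matrix whose columns are the frame's x, y, z axes.
In Python, from plant import * gives the robot as it stands.
- The arm moves only by the tool play_rows, never from a script. Its argument "plan" is a list of rows, each a list of 3 entries, a list of its own where there are three numbers: the opening, from 0 (shut) to 1 (fully open), then the shift along the tool's x, y, z in units of 40 mm (1.0 is 40 mm), then the turn about the tool's z in units of 10 degrees (1.0 is 10 degrees). A call has 1 to 5 rows; each row is the pose to reach, as a shift and turn from the pose commanded when the call began, along the tool's axes at that moment; what a row does not reach only later rows make up. A row lasts 1/8 s, in which the tool goes at most 62.5 mm and 10.7 degrees, less where a joint would pass 70% of its speed; a pose out of reach is approached as far as the arm can. A call with a gripper value outside its range is refused whole. The fingers move at their own pace and stop on an object; "newtons" is the grip in N (left out, the last holds). Time passes only in rows, so rows that repeat a pose let the fingers close. It gives the time, the measured TCP pose, the force, the opening and the grip force at its end, in the units of the state.
- observe(): the state, without advancing time (a new reading comes with each control period).
- grab_frame(name): name is "scene" or "side" or "wrist"; returns a dict with "color" (480x640x3 uint8, red, green, blue), "K" (3x3 intrinsics, pixels), "dist" ([k1, k2, p1, p2, k3] as OpenCV has them; the pictures are not rectified), "eye" and "rotation" of the camera in the world; the wrist camera has in their place "tool_from_camera" (4x4, takes a point from camera to tool coordinates, whose origin is the TCP and whose axes are the flange's). Camera axes: x right, y up, looking along -z (the intrinsics and any distortion apply to the point x, -y, -z); pixel columns grow to the right and rows downward; lengths in mm; the calibration is good to about 2 mm. A picture is of the moment at which its call begins: read the wrist's pose just before it. There is no depth.
- job_done(): hands the job in; it is judged then, once.
The state is a dict: "time_s": time; "joint_pos": joint angles; "joint_vel": joint speeds; "tau": joint torques, N m; "eef_pos": TCP position; "tcp_rot": TCP orientation; "contact_force": force on the tool from outside, world axes, zero at the start; "moment": the same for the moment, N m; "opening": finger opening in mm; "finger_force": force on a finger pad.
Only numpy, scipy, OpenCV 4.12 (cv2) and the standard library are available. Lean on these libraries where they do the work, as an engineer would, in place of code of your own. Each camera call takes 0.05 s, during which the arm holds its last target. There are 200 camera calls.

## Working session

There is one attempt and no reset: what is moved stays moved. The work goes in short steps, Python scripts to look and compute and a tool call to move; the robot and the scene stay as the last step left them, time stands still between calls to the robot, and variables do not carry over. Pictures are saved under pics/ and viewed, at most 10 in all, crops included, and the job is handed in when it is done.

Besides the shell and the picture viewer there is one more tool, called after "Request:" as name(argument=value, ...), one argument or row to a line, values as JSON. play_rows: Moves the arm, as the interface text tells. Its arguments: {"type":"object","properties":{"plan":{"type":"array","items":{"type":"array"}},"newtons":{"type":"number"}},"required":["plan"]}

```bash
ls; mkdir -p pics; python3 - <<'E'
from plant import *
import cv2,numpy as np,pickle
o=observe();print({k:np.round(v,3).tolist() for k,v in o.items()})
d={}
for n in("scene","side","wrist"):
    f=grab_frame(n);d[n]=f;cv2.imwrite(f"pics/{n}0.png",f["color"][:,:,::-1])
    print(n,{k:np.round(v,3).tolist() for k,v in f.items() if k!="color"})
d["obs"]=o
pickle.dump(d,open("f0.pkl","wb"))
E
```

```text
pics
{'time_s': 0.0, 'joint_pos': [1.215, 0.151, 1.438, 0.0, 1.554, -0.134], 'joint_vel': [0.001, 0.0, 0.001, 0.001, -0.002, -0.002], 'tau': [0.001, -71.306, -57.089, -0.0, 0.009, 0.0], 'eef_pos': [126.46, 560.761, 303.302], 'tcp_rot': [[-0.975, 0.22, -0.0], [0.22, 0.975, -0.001], [0.0, -0.001, -1.0]], 'contact_force': [-0.44, 0.592, -0.798], 'moment': [0.03, 0.032, 0.015], 'finger_force': 0.0, 'opening': 85.552}
scene {'K': [[460.227, 0.0, 314.999], [0.0, 460.227, 247.194], [0.0, 0.0, 1.0]], 'dist': [-0.082, 0.0, 0.0, 0.0, 0.0], 'eye': [1537.669, -154.447, 890.132], 'rotation': [[0.136, -0.594, 0.793], [0.99, 0.098, -0.097], [-0.02, 0.798, 0.602]]}
side {'K': [[447.822, 0.0, 314.511], [0.0, 447.822, 244.287], [0.0, 0.0, 1.0]], 'dist': [-0.113, 0.0, 0.0, 0.0, 0.0], 'eye': [138.824, -944.445, 829.078], 'rotation': [[0.909, 0.242, -0.341], [-0.418, 0.507, -0.754], [-0.01, 0.828, 0.561]]}
wrist {'K': [[369.131, 0.0, 315.042], [0.0, 369.131, 240.255], [0.0, 0.0, 1.0]], 'dist': [-0.001, 0.0, 0.0, 0.0, 0.0], 'tool_from_camera': [[-0.001, 0.951, 0.308, 78.869], [1.0, 0.001, -0.001, -0.244], [-0.001, 0.308, -0.951, -69.987], [0.0, 0.0, 0.0, 1.0]]}
```

View pics/scene0.png

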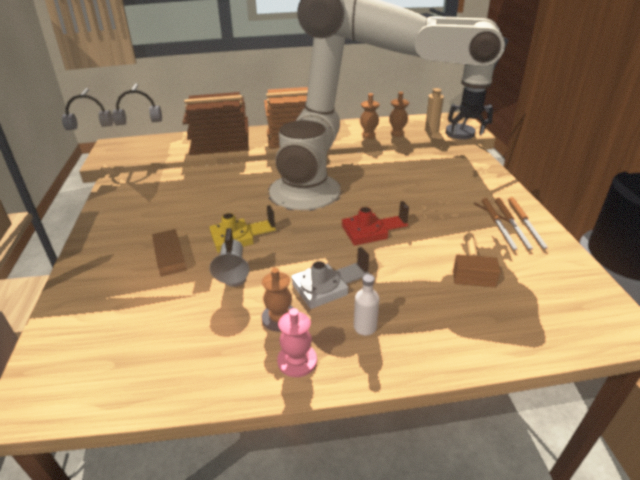

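View pics/side0.png

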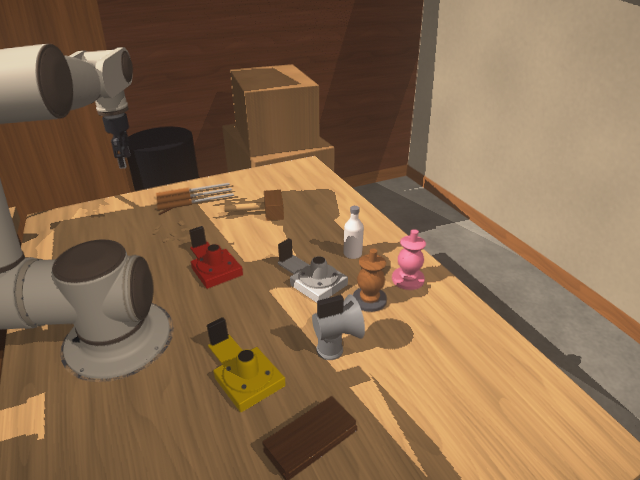

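The scene picture shows these candidates:
- **Ports:** silver (319,280), yellow (230,232) and red (367,227). I choose silver.
- **Urns:** brown on dark faceplate (277,300) and pink (296,345). I choose brown. The background ones at (370,115) and (400,115) are too far away.
- **Hood:** only one, at (230,260), with its black rib at (229,240).
- **Black tabs:** (362,260) is silver's, (404,212) is red's and (270,215) is yellow's.

The side view agrees: silver port (318,275), urn (372,280), hood (335,325). Next is a close crop of both views.

```bash
cat >h.py <<'E'
import numpy as np,cv2,pickle
def ray(f,uv,obs=None):
    p=cv2.undistortPoints(np.float64([[uv]]),f["K"],np.float64(f["dist"]))[0,0]
    d=np.array([p[0],-p[1],-1.])
    if "eye" in f: R,e=np.array(f["rotation"]),np.array(f["eye"])
    else:
        T=np.array(f["tool_from_camera"]);Rt=np.array(obs["tcp_rot"])
        R=Rt@T[:3,:3];e=Rt@T[:3,3]+obs["eef_pos"]
    d=R@d;return e,d/np.linalg.norm(d)
def plane(r,z): e,d=r;return e+d*(z-e[2])/d[2]
def tri(*rs):
    A=0;b=0
    for e,d in rs:
        M=np.eye(3)-np.outer(d,d);A=A+M;b=b+M@e
    p=np.linalg.solve(A,b)
    return p,[round(float(np.linalg.norm((np.eye(3)-np.outer(d,d))@(p-e))),1) for e,d in rs]
def pix(f,P,obs=None):
    if "eye" in f: R,e=np.array(f["rotation"]),np.array(f["eye"])
    else:
        T=np.array(f["tool_from_camera"]);Rt=np.array(obs["tcp_rot"]);R=Rt@T[:3,:3];e=Rt@T[:3,3]+obs["eef_pos"]
    c=R.T@(np.array(P)-e)
    return cv2.projectPoints(np.float64([[c[0],-c[1],-c[2]]]),np.zeros(3),np.zeros(3),f["K"],np.float64(f["dist"]))[0].ravel()
E
python3 - <<'E'
import pickle,cv2,numpy as np
d=pickle.load(open("f0.pkl","rb"))
a=d["scene"]["color"][225:345,205:405,::-1];b=d["side"]["color"][200:360,200:400,::-1]
a=cv2.resize(a,None,fx=4,fy=4,interpolation=cv2.INTER_CUBIC)[:, :800];b=cv2.resize(b,None,fx=3.75,fy=3.75,interpolation=cv2.INTER_CUBIC)
cv2.imwrite("pics/ca.png",a);cv2.imwrite("pics/cb.png",b)
E
```

```text
(no output)
```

View pics/ca.png

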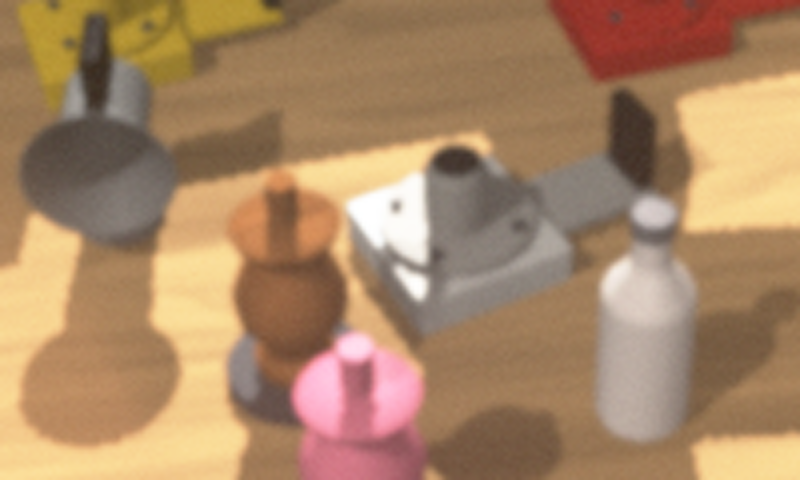

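View pics/cb.png

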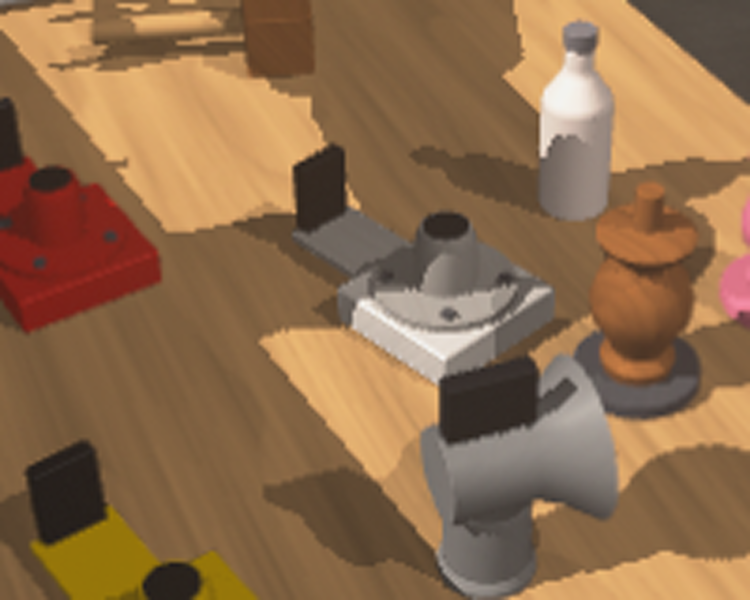

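Close crops confirm the choice:
- **Silver port:** spigot mouth at (318.8,265) in scene and (318.7,260.3) in side.
- **Black tab on its plate:** (363,249) in scene.
- **Brown urn on dark plate:** stem top at (275,270).
- **Hood:** rib at (229,233), bell towards the scene camera.

Now to triangulate these.

```bash
python3 - <<'E'
from h import *
d=pickle.load(open("f0.pkl","rb"));S,D=d["scene"],d["side"]
a=lambda x,y:ray(S,(204.6+x/4,224.6+y/4)); b=lambda x,y:ray(D,(199.6+x/3.75,199.6+y/3.75))
for n,p,q in [("spig",(455,160),(445,226)),("tabtop",(635,96),(321,157)),("stem",(280,178),(650,188)),("ribrear",(96,16),(441,374)),("ribfront",(97,46),(533,358)),("gluecap",(656,205),(580,32))]:
    P,e=tri(a(*p),b(*q));print(n,P.round(1),e)
for n,q,z in [("ribrearS",(444,376),166),("ribfrontS",(534,362),166),("urnplate",(637,375),14),("housing c",(447,380),32),("sleeve bottom",(488,575),0)]:print(n,plane(b(*q),z).round(1))
E
```

```text
spig [564.4 -27.1  90.4] [0.3, 0.3]
tabtop [515.8 107.9  88.5] [3.6, 3.6]
stem [ 663.2 -148.3  171.5] [0.3, 0.3]
ribrear [ 455.6 -261.3  166.8] [4.1, 4.1]
ribfront [ 508.2 -265.   170.8] [4.4, 4.4]
gluecap [726.7  70.1 169.9] [3.2, 3.2]
ribrearS [ 456.1 -257.6  166. ]
ribfrontS [ 510.4 -269.2  166. ]
urnplate [ 657.  -159.9   14. ]
housing c [ 520.4 -123.6   32. ]
sleeve bottom [ 478.5 -275.5    0. ]
```

The triangulated positions agree with the text's heights. I'll move towards the port first so the wrist camera can get a close look.

Request:
play_rows(
  plan=[
    [1, [-0.8, -0.88, 0], 0],
    [1, [-1.6, -1.76, 0], 0],
    [1, [-2.4, -2.64, 0], 0],
    [1, [-3.2, -3.52, 0], 0],
    [1, [-4, -4.4, 0], 0],
  ],
)

```text
time_s: 0.78
eef_pos: [244.2, 352.6, 303.8]
tcp_rot: [[-0.976, 0.22, 0.0], [0.22, 0.976, -0.0], [-0.0, -0.0, -1.0]]
contact_force: [0.6, 0.6, 0.4]
opening: 85.7
finger_force: 0.0
```

Request:
play_rows(
  plan=[
    [1, [-0.8, -0.88, 0], 0],
    [1, [-1.6, -1.76, 0], 0],
    [1, [-2.4, -2.64, 0], 0],
    [1, [-3.2, -3.52, 0], 0],
    [1, [-4, -4.4, 0], 0],
  ],
)

```text
time_s: 1.4
eef_pos: [361.6, 145.6, 303.9]
tcp_rot: [[-0.976, 0.22, 0.0], [0.22, 0.976, 0.0], [-0.0, 0.0, -1.0]]
contact_force: [0.9, 1.9, -0.1]
opening: 85.5
finger_force: 0.0
```

Request:
play_rows(
  plan=[
    [1, [-0.8, -0.88, 0], 0],
    [1, [-1.6, -1.76, 0], 0],
    [1, [-2.4, -2.64, 0], 0],
    [1, [-3.2, -3.52, 0], 0],
    [1, [-4, -4.4, 0], 0],
  ],
)

```text
time_s: 2.02
eef_pos: [479.1, -61.3, 303.8]
tcp_rot: [[-0.975, 0.22, -0.0], [0.22, 0.975, 0.0], [0.0, -0.0, -1.0]]
contact_force: [0.6, 0.3, -0.0]
opening: 85.2
finger_force: 0.0
```

```bash
python3 - <<'E'
from plant import *
import cv2,pickle
o=observe();f=grab_frame("wrist");cv2.imwrite("pics/w1.png",f["color"][:,:,::-1]);pickle.dump((o,f),open("w1.pkl","wb"))
E
```

```text
(no output)
```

View pics/w1.png

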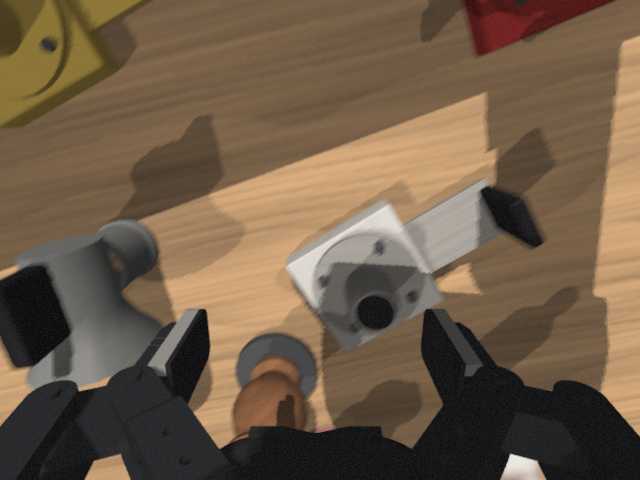

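Request:
play_rows(
  plan=[
    [1, [-0.24, -0.98, 0], 0],
    [1, [-0.48, -1.96, 0], 0],
    [1, [-0.72, -2.94, 0], 0],
    [1, [-0.96, -3.92, 0], 0],
    [1, [-1.2, -4.9, 0], 0],
  ],
)

```text
time_s: 2.7
eef_pos: [482.1, -262.8, 303.8]
tcp_rot: [[-0.975, 0.22, -0.0], [0.22, 0.975, 0.0], [0.0, 0.0, -1.0]]
contact_force: [1.1, 0.6, 0.2]
opening: 85.3
finger_force: 0.0
```

```bash
python3 - <<'E'
from plant import *
import cv2,pickle
o=observe();f=grab_frame("wrist");cv2.imwrite("pics/w2.png",f["color"][:,:,::-1]);pickle.dump((o,f),open("w2.pkl","wb"))
E
```

```text
(no output)
```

View pics/w2.png

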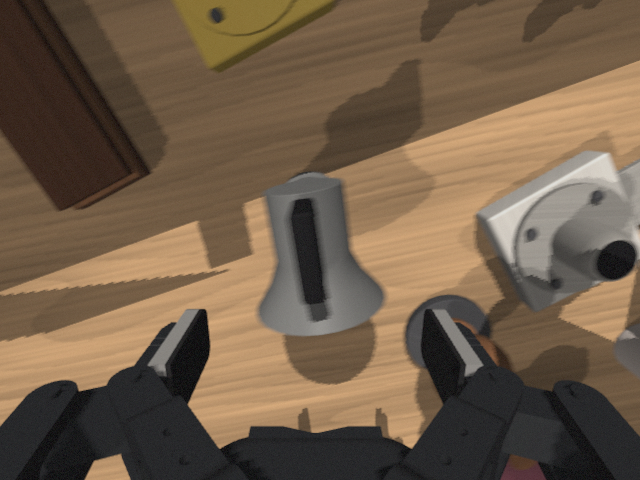

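View w1 shows the silver spigot mouth at (376,312), the tab at (513,216), the urn plate at (277,367) and part of the hood on the left. View w2 shows the hood straight below with its bell towards the image bottom. Its rib top runs from (302,213) to (315,301), the urn plate is at (449,335) and the spigot mouth is at (615,260).

```bash
python3 - <<'E'
from h import *
d=pickle.load(open("f0.pkl","rb"));S,D=d["scene"],d["side"]
o1,w1=pickle.load(open("w1.pkl","rb"));o2,w2=pickle.load(open("w2.pkl","rb"))
def dark(f,box,t=45):
    x0,y0,x1,y1=box;m=np.zeros((480,640),np.uint8);m[y0:y1,x0:x1]=(f["color"][y0:y1,x0:x1].max(2)<t)
    c=max(cv2.findContours(m,cv2.RETR_EXTERNAL,cv2.CHAIN_APPROX_NONE)[0],key=cv2.contourArea);return c
c=dark(w1,(350,285,405,335));s1=cv2.fitEllipse(c);print("sp w1",s1)
c=dark(w2,(592,235,638,285));s2=cv2.fitEllipse(c);print("sp w2",s2)
rs=[ray(w1,s1[0],o1),ray(w2,s2[0],o2),ray(S,(318.4,264.6)),ray(D,(318.3,259.9))]
print("spig",tri(*rs),tri(*rs[:2]),[plane(r,90).round(1) for r in rs])
# rib
c=dark(w2,(280,190,340,315));r=cv2.minAreaRect(c);print("rib",r,cv2.boxPoints(r).round(1).tolist())
b=c.reshape(-1,2);
fr=[];
for y in (220,240,260,280,295):
    xs=b[b[:,1]==y,0];L=plane(ray(w2,(xs.min()-.5,y),o2),166);R=plane(ray(w2,(xs.max()+.5,y),o2),166);fr.append((L+R)/2);print(y,xs.min(),xs.max(),((L+R)/2).round(1),np.linalg.norm(L-R).round(1))
fr=np.array(fr);p=np.polyfit(fr[:,0],fr[:,1],1);print("yaw",np.degrees(np.arctan(p[0])),"y at 483",np.polyval(p,483))
for uv in((302,213),(302,200),(315,301),(316,304)):print(uv,plane(ray(w2,uv,o2),166).round(1))
# urn plate
print("plate",plane(ray(w1,(277,365),o1),7).round(1),plane(ray(w2,(449,334),o2),14).round(1),"stem",tri(ray(S,(274.6,269.1)),ray(D,(372.9,249.7)))[0].round(1))
# gray profile for faceplate left/right
for f,y in((w1,365),(w2,332)):
    print(f["color"][y,230:325:4].mean(1).astype(int).tolist() if f is w1 else f["color"][y,395:505:4].mean(1).astype(int).tolist())
E
```

```text
sp w1 ((374.9911193847656, 312.1619873046875), (31.935144424438477, 35.38511657714844), 111.95372009277344)
sp w2 ((615.6514282226562, 259.7620544433594), (33.068687438964844, 41.02294921875), 45.97047805786133)
spig (array([565.32807638, -27.92032231,  90.95213475]), [1.0, 0.8, 0.6, 1.2]) (array([566.12957131, -28.31678749,  90.51896744]), [0.4, 0.4]) [array([566.9, -28.3,  90. ]), array([566. , -28.1,  90. ]), array([564.3, -27.2,  90. ]), array([564.7, -26.4,  90. ])]
rib ((307.7702941894531, 251.1216278076172), (105.05095672607422, 22.522661209106445), 80.53767395019531) [[288.0, 201.1999969482422], [310.20001220703125, 197.5], [327.5, 301.1000061035156], [305.29998779296875, 304.79998779296875]]
220 292 313 [ 457.1 -264.7  166. ] 12.8
240 295 316 [ 469.4 -265.8  166. ] 13.0
260 299 319 [ 482.2 -266.7  166. ] 12.6
280 302 321 [ 495.3 -268.1  166. ] 12.3
295 305 324 [ 505.6 -268.6  166. ] 12.4
yaw -4.653385522319542 y at 483 -266.88039123547645
(302, 213) [ 453.  -264.1  166. ]
(302, 200) [ 445.6 -262.3  166. ]
(315, 301) [ 509.7 -269.2  166. ]
(316, 304) [ 511.9 -269.   166. ]
plate [ 658.3 -147.7    7. ] [ 659.3 -149.5   14. ] stem [ 663.2 -148.3  171.6]
[164, 158, 87, 84, 85, 86, 85, 106, 104, 110, 117, 115, 106, 100, 102, 93, 70, 70, 73, 74, 74, 62, 110, 94]
[152, 150, 120, 66, 82, 79, 79, 21, 28, 20, 20, 22, 36, 128, 131, 131, 133, 40, 39, 47, 83, 44, 35, 34, 61, 80, 86, 88]
```

Request:
play_rows(
  plan=[
    [1, [0, -0.1, 0.5], -0.4],
    [1, [0, -0.1, 1.2], -0.8],
    [1, [0, -0.1, 1.9], -0.8],
    [1, [0, -0.1, 2.5], -0.8],
    [1, [0, -0.1, 2.5], -0.8],
  ],
)

```text
time_s: 3.38
eef_pos: [480.9, -265.0, 202.4]
tcp_rot: [[-0.997, 0.082, -0.003], [0.082, 0.997, 0.002], [0.003, 0.002, -1.0]]
contact_force: [-1.4, 0.7, 0.2]
opening: 85.3
finger_force: 0.0
```

Request:
play_rows(
  plan=[
    [0.5, [0, 0, 0], 0],
    [0, [0, 0, 0], 0],
    [0, [0, 0, 0], 0],
    [0, [0, 0, 0], 0],
    [0, [0, 0, 0], 0],
  ],
  newtons=60,
)

```text
time_s: 4.0
eef_pos: [481.6, -265.5, 204.5]
tcp_rot: [[-0.997, 0.082, 0.001], [0.082, 0.997, -0.001], [-0.001, -0.001, -1.0]]
contact_force: [-0.4, -0.2, 5.6]
opening: 15.5
finger_force: 59.5
```

Request:
play_rows(
  plan=[
    [0, [0, 0, 0], 0],
    [0, [0, 0, 0], 0],
    [0, [0, 0, 0], 0],
  ],
  newtons=80,
)

```text
time_s: 4.38
eef_pos: [481.6, -265.5, 204.5]
tcp_rot: [[-0.997, 0.082, 0.001], [0.082, 0.997, -0.001], [-0.001, -0.001, -1.0]]
contact_force: [-0.1, 0.6, 6.0]
opening: 15.1
finger_force: 77.8
```

Gripped at about 15 mm, which fits the rib's thickness. Lifting, then carrying it over the spigot while turning.

Request:
play_rows(
  plan=[
    [0, [0, 0, -0.5], 0],
    [0, [0, 0, -1.3], 0],
    [0, [0, 0, -2.2], 0],
    [0, [0, 0, -3.1], 0],
    [0, [0, 0, -3.6], 0],
  ],
)

```text
time_s: 5.0
eef_pos: [481.4, -265.4, 349.6]
tcp_rot: [[-0.997, 0.082, 0.001], [0.082, 0.997, -0.001], [-0.001, -0.001, -1.0]]
contact_force: [0.8, -1.1, -3.6]
opening: 15.0
finger_force: 78.5
```

Request:
play_rows(
  plan=[
    [0, [-0.25, 1.0, 0], 0.9],
    [0, [-0.65, 2.4, 0], 1.9],
    [0, [-1.05, 3.8, 0], 2.9],
    [0, [-1.4, 5.2, 0], 3.9],
    [0, [-1.61, 6.09, 0], 4.7],
  ],
)

```text
time_s: 5.62
eef_pos: [565.9, -26.0, 347.5]
tcp_rot: [[-0.616, 0.788, -0.001], [0.788, 0.616, 0.0], [0.0, -0.0, -1.0]]
contact_force: [0.4, -0.9, -3.2]
opening: 14.8
finger_force: 78.8
```

Request:
play_rows(
  plan=[
    [0, [0, 0, 0], 0],
    [0, [0, 0, 0], 0],
  ],
)

```text
time_s: 5.88
eef_pos: [565.5, -28.0, 347.6]
tcp_rot: [[-0.621, 0.784, -0.001], [0.784, 0.621, -0.0], [0.0, -0.001, -1.0]]
contact_force: [0.7, -1.5, -2.1]
opening: 15.1
finger_force: 79.1
```

```bash
python3 - <<'E'
from plant import *
import cv2,pickle,numpy as np
o=observe();d={"obs":o}
for n in("scene","side","wrist"):d[n]=grab_frame(n)
pickle.dump(d,open("f3.pkl","wb"))
print(o["eef_pos"],o["tcp_rot"],o["joint_pos"],o["contact_force"],o["moment"])
c=lambda a:cv2.resize(a[:,:,::-1],(400,300),interpolation=cv2.INTER_CUBIC)
im=np.vstack([np.hstack([c(d["scene"]["color"][195:345,220:420]),c(d["side"]["color"][160:310,220:420])]),np.hstack([c(d["wrist"]["color"]),c(d["wrist"]["color"][240:480,160:480])])])
cv2.imwrite("pics/c3.png",im)
E
```

```text
[565.50170198 -27.99846235 347.56672335] [[-6.21275975e-01  7.83591480e-01 -7.45361916e-04]
 [ 7.83591780e-01  6.21276004e-01 -2.20303592e-04]
 [ 2.90447455e-04 -7.20928800e-04 -9.99999698e-01]] [-1.85374667e-01  1.21779456e-01  1.38260387e+00 -3.54708765e-04
  1.63790131e+00 -8.55768489e-01] [ 0.71065692 -1.5293141  -2.05350351] [-0.02383069 -0.00162606  0.01322896]
```

View pics/c3.png

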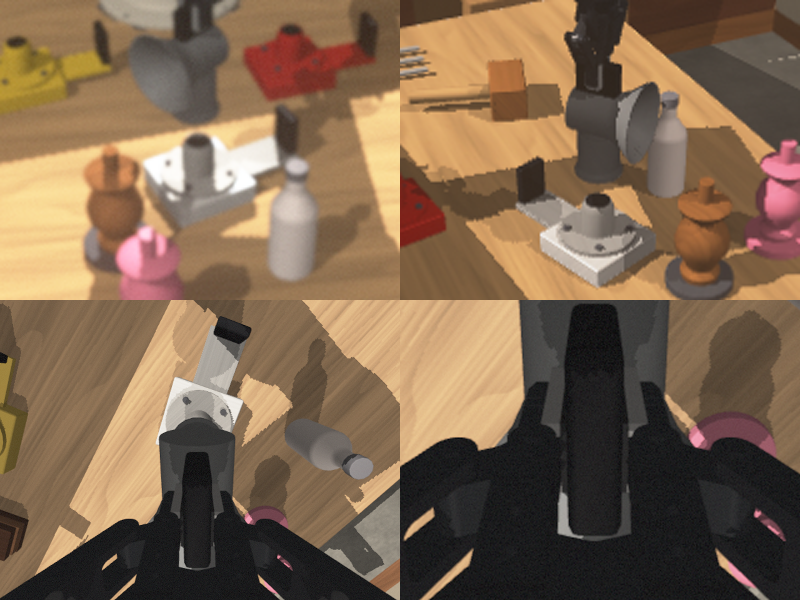

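The hood hangs upright in the grip. It is roughly above the silver spigot, and its bell faces the urn. I'll check the sleeve's centre against the spigot's axis in the two fixed views, and the fore-aft position from the wrist view.

```bash
python3 - <<'E'
from h import *
d=pickle.load(open("f3.pkl","rb"));o=d["obs"]
A=np.array([565.4,-27.9])
for n in("scene","side"):
    f=d[n]
    for z in(143,149,165,90):print(n,z,pix(f,[*A,z]).round(1))
    R=np.array(f["rotation"])[:,0];R=R[:2]/np.linalg.norm(R[:2])
    for z in (149,165):
        for r in(33,29):print("  edges",z,r,pix(f,[*(A-r*R),z]).round(1),pix(f,[*(A+r*R),z]).round(1))
    for z in (146,149,160,168):
        u,v=pix(f,[*A,z]).round().astype(int);print(n,z,v,u-22,f["color"][v,u-22:u+23].mean(1).astype(int).tolist())
f=d["wrist"]
R=np.array(o["tcp_rot"]);hx=-R[:,0];o0=np.array([*A,143.])
for P in ((-34,123),(-30,166),(30,166),(-34,92),(-31,130)):print("wr",P,pix(f,o0+hx*P[0]+[0,0,P[1]],o).round(1))
print(f["color"][190:320:1,318].mean(1).astype(int).tolist())
E
```

```text
scene 143 [317.9 249.5]
scene 149 [317.9 247.8]
scene 165 [317.8 242.9]
scene 90 [318.2 264.9]
  edges 149 33 [305.5 248. ] [330.2 247.6]
  edges 149 29 [307.  247.9] [328.7 247.6]
  edges 165 33 [305.3 243.1] [330.2 242.7]
  edges 165 29 [306.8 243.1] [328.7 242.8]
scene 146 249 296 [123, 122, 119, 117, 119, 115, 115, 108, 113, 114, 109, 108, 105, 103, 100, 97, 95, 88, 84, 85, 82, 83, 81, 81, 84, 80, 81, 84, 81, 83, 79, 77, 81, 92, 104, 113, 116, 117, 118, 121, 117, 120, 119, 119, 123]
scene 149 248 296 [123, 120, 117, 117, 115, 114, 116, 113, 113, 111, 110, 108, 103, 104, 101, 99, 97, 93, 89, 84, 85, 84, 84, 83, 80, 82, 81, 83, 82, 79, 79, 75, 80, 92, 105, 116, 119, 117, 119, 117, 117, 119, 118, 118, 117]
scene 160 244 296 [125, 122, 124, 120, 116, 118, 114, 114, 112, 111, 116, 107, 106, 103, 101, 98, 93, 94, 87, 88, 85, 82, 83, 83, 81, 81, 80, 80, 80, 81, 79, 81, 95, 110, 119, 117, 119, 117, 118, 119, 119, 118, 118, 116, 117]
scene 168 242 296 [125, 126, 122, 119, 122, 119, 120, 114, 114, 114, 113, 112, 111, 109, 104, 100, 97, 92, 87, 87, 84, 81, 84, 82, 81, 83, 85, 78, 80, 77, 79
[... 1100 characters left out ...]
, 95, 81, 82, 84, 86, 82, 89, 89, 85, 90]
wr (-34, 123) [315.1 230.5]
wr (-30, 166) [315.1 280.4]
wr (30, 166) [315.2 429. ]
wr (-34, 92) [315.1 213.2]
wr (-31, 130) [315.1 242.2]
[62, 62, 64, 62, 60, 59, 53, 50, 52, 53, 55, 51, 50, 48, 53, 50, 52, 49, 54, 52, 52, 49, 49, 52, 51, 49, 48, 51, 50, 49, 50, 53, 50, 51, 51, 50, 53, 51, 49, 50, 48, 53, 47, 56, 58, 63, 64, 62, 64, 62, 60, 59, 58, 21, 19, 26, 20, 14, 16, 18, 20, 26, 14, 10, 22, 16, 17, 16, 20, 16, 18, 20, 16, 21, 25, 25, 20, 21, 21, 13, 19, 11, 20, 23, 17, 15, 16, 15, 11, 21, 14, 16, 25, 26, 23, 21, 22, 23, 27, 21, 24, 27, 23, 27, 25, 26, 22, 33, 31, 30, 28, 31, 33, 32, 32, 30, 27, 29, 33, 33, 34, 27, 32, 26, 36, 31, 32, 35, 36, 30]
```

Both fixed views and the wrist view put the hood about 2.3 mm too far towards the bell. I correct by +0.055 in tool x and go down to just above the spigot.

Request:
play_rows(
  plan=[
    [0, [0.03, 0, 0.2], 0],
    [0, [0.055, 0, 0.6], 0],
    [0, [0.055, 0, 0.9], 0],
    [0, [0.055, 0, 1.1], 0],
    [0, [0.055, 0, 1.1], 0],
  ],
)

```text
time_s: 6.65
eef_pos: [564.1, -26.2, 303.2]
tcp_rot: [[-0.62, 0.785, -0.001], [0.785, 0.62, 0.0], [0.001, -0.001, -1.0]]
contact_force: [0.0, 0.5, -3.2]
opening: 14.9
finger_force: 79.1
```

Request:
play_rows(
  plan=[
    [0, [0, 0, 0.1], 0],
    [0, [0, 0, 0.2], 0],
    [0, [0, 0, 0.3], 0],
    [0, [0, 0, 0.4], 0],
    [0, [0, 0, 0.4], 0],
  ],
)

```text
time_s: 7.28
eef_pos: [564.1, -26.2, 287.6]
tcp_rot: [[-0.62, 0.785, -0.001], [0.785, 0.62, 0.0], [0.0, -0.0, -1.0]]
contact_force: [-0.5, 0.2, -3.0]
opening: 15.1
finger_force: 79.1
```

Request:
play_rows(
  plan=[
    [0, [0, 0, 0.08], 0],
    [0, [0, 0, 0.16], 0],
    [0, [0, 0, 0.24], 0],
    [0, [0, 0, 0.32], 0],
    [0, [0, 0, 0.4], 0],
  ],
)

```text
time_s: 7.9
eef_pos: [564.2, -26.2, 271.7]
tcp_rot: [[-0.62, 0.785, -0.0], [0.785, 0.62, -0.0], [-0.0, -0.0, -1.0]]
contact_force: [0.5, -0.0, -2.5]
opening: 15.1
finger_force: 79.1
```

Request:
play_rows(
  plan=[
    [0, [0, 0, 0.13], 0],
    [0, [0, 0, 0.26], 0],
    [0, [0, 0, 0.39], 0],
    [0, [0, 0, 0.5], 0],
    [0, [0, 0, 0.6], 0],
  ],
)

```text
time_s: 8.52
eef_pos: [564.2, -26.2, 247.6]
tcp_rot: [[-0.62, 0.785, -0.0], [0.785, 0.62, -0.0], [-0.0, -0.0, -1.0]]
contact_force: [0.5, 0.1, -2.3]
opening: 15.0
finger_force: 79.2
```

```bash
python3 - <<'E'
from plant import *
import cv2,pickle,numpy as np
o=observe();d={"obs":o}
for n in("scene","side","wrist"):d[n]=grab_frame(n)
pickle.dump(d,open("f4.pkl","wb"))
print(o["eef_pos"],o["contact_force"],o["moment"])
c=lambda a:cv2.resize(a[:,:,::-1],(400,300),interpolation=cv2.INTER_CUBIC)
im=np.vstack([np.hstack([c(d["scene"]["color"][205:355,220:420]),c(d["side"]["color"][180:330,220:420])]),np.hstack([c(d["wrist"]["color"]),c(d["side"]["color"][200:290,280:400])])])
cv2.imwrite("pics/c4.png",im)
E
```

```text
[564.24174122 -26.19817557 247.622872  ] [ 0.54408555  0.09732062 -2.30300179] [ 0.15737649 -0.01405041  0.03964717]
```

View pics/c4.png

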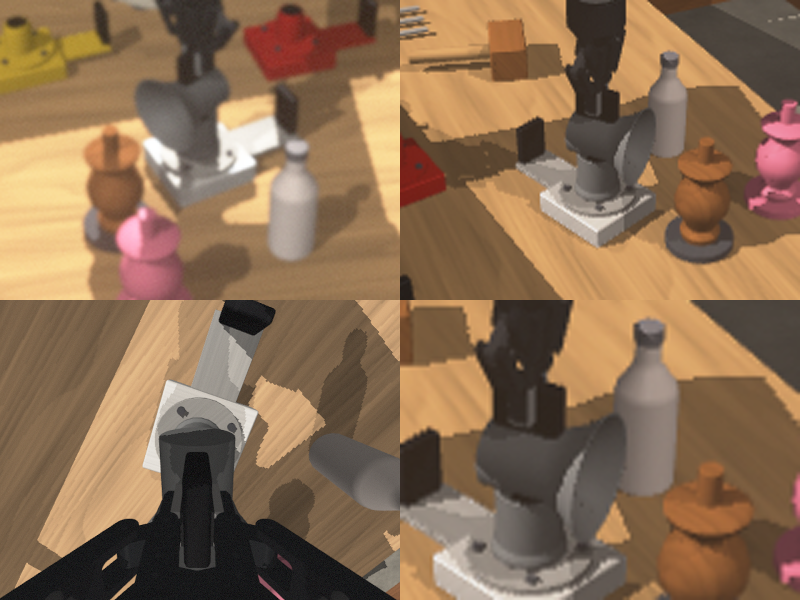

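The sleeve is around the spigot, just above the flange, with no side load. The bell heads at -51.7°, and the urn bears about -51.6°. I'll press the last few millimetres home gently.

Request:
play_rows(
  plan=[
    [0, [0, 0, 0.03], 0],
    [0, [0, 0, 0.06], 0],
    [0, [0, 0, 0.09], 0],
    [0, [0, 0, 0.09], 0],
  ],
)

```text
time_s: 9.18
eef_pos: [564.3, -26.2, 244.5]
tcp_rot: [[-0.62, 0.785, 0.0], [0.785, 0.62, -0.0], [-0.0, 0.0, -1.0]]
contact_force: [1.6, 0.4, -0.7]
opening: 15.0
finger_force: 79.6
```

Request:
play_rows(
  plan=[
    [0, [0, 0, 0.02], 0],
    [0, [0, 0, 0.04], 0],
    [0, [0, 0, 0.05], 0],
    [0, [0, 0, 0.05], 0],
  ],
)

```text
time_s: 9.68
eef_pos: [564.5, -26.2, 244.5]
tcp_rot: [[-0.62, 0.785, 0.002], [0.785, 0.62, -0.001], [-0.002, 0.002, -1.0]]
contact_force: [-5.9, 2.0, 22.5]
opening: 14.9
finger_force: 82.8
```

It is home: the stop came at exactly 204.5 + 40 mm with 22 N. I relieve the load, release and rise.

Request:
play_rows(
  plan=[
    [0, [0, 0, -0.05], 0],
    [0, [0, 0, -0.05], 0],
    [1, [0, 0, -0.05], 0],
    [1, [0, 0, -0.05], 0],
    [1, [0, 0, -0.05], 0],
  ],
)

```text
time_s: 10.3
eef_pos: [564.2, -26.2, 244.2]
tcp_rot: [[-0.62, 0.785, -0.0], [0.785, 0.62, -0.0], [0.0, -0.0, -1.0]]
contact_force: [-0.3, 0.0, -0.8]
opening: 68.6
finger_force: 0.0
```

Request:
play_rows(
  plan=[
    [1, [0, 0, -0.05], 0],
    [1, [0, 0, -0.4], 0],
    [1, [0, 0, -1.2], 0],
    [1, [0, 0, -2.2], 0],
    [1, [0, 0, -3.0], 0],
  ],
)

```text
time_s: 10.92
eef_pos: [564.1, -26.2, 367.1]
tcp_rot: [[-0.62, 0.785, 0.002], [0.785, 0.62, -0.0], [-0.001, 0.001, -1.0]]
contact_force: [-0.5, -0.1, -0.2]
opening: 85.5
finger_force: 0.0
```

Request:
play_rows(
  plan=[
    [1, [0.6, 0.2, 0], -0.9],
    [1, [1.3, 0.45, 0.2], -1.8],
    [1, [2.0, 0.7, 0.6], -2.7],
    [1, [2.8, 0.95, 1.0], -3.6],
    [1, [3.38, 1.14, 1.3], -4.5],
  ],
)

```text
time_s: 11.55
eef_pos: [515.7, 109.3, 312.8]
tcp_rot: [[-0.994, 0.111, 0.001], [0.111, 0.994, 0.0], [-0.001, 0.0, -1.0]]
contact_force: [1.3, 0.3, -0.2]
opening: 85.4
finger_force: 0.0
```

Request:
play_rows(
  plan=[
    [1, [0, 0, 0.1], -0.9],
    [1, [0, 0, 0.2], -1.8],
    [1, [0, 0, 0.2], -2.7],
    [1, [0, 0, 0.2], -2.7],
  ],
)

```text
time_s: 12.05
eef_pos: [516.3, 108.2, 305.2]
tcp_rot: [[-0.938, -0.346, 0.001], [-0.346, 0.938, -0.0], [-0.001, -0.0, -1.0]]
contact_force: [0.2, -0.6, -0.1]
opening: 85.2
finger_force: 0.0
```

```bash
python3 - <<'E'
from plant import *
import cv2,pickle,numpy as np
o=observe();d={"obs":o}
for n in("scene","side","wrist"):d[n]=grab_frame(n)
pickle.dump(d,open("f5.pkl","wb"))
print(o["eef_pos"],o["tcp_rot"],o["joint_pos"])
c=lambda a:cv2.resize(a[:,:,::-1],(400,300),interpolation=cv2.INTER_CUBIC)
im=np.hstack([c(d["wrist"]["color"]),c(d["side"]["color"][180:330,220:420])])
cv2.imwrite("pics/c5.png",im)
E
```

```text
[516.30779296 108.18535279 305.21742232] [[-9.38179482e-01 -3.46148021e-01  8.98861558e-04]
 [-3.46148196e-01  9.38179847e-01 -4.17087240e-05]
 [-8.28856407e-04 -3.50269575e-04 -9.99999595e-01]] [ 6.04881855e-02  5.03082505e-02  1.54451166e+00 -9.59996030e-05
  1.54587804e+00 -1.86376814e+00]
```

View pics/c5.png

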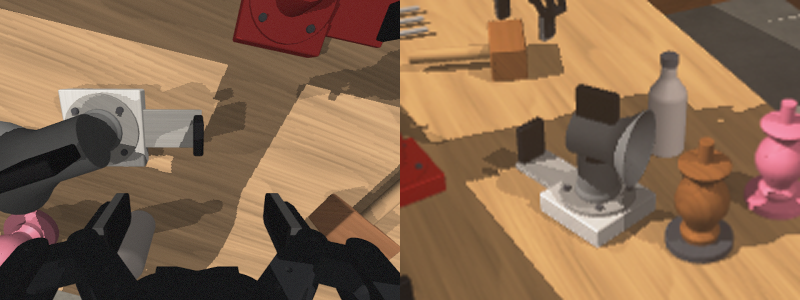

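The hood stands seated and upright. The tab is almost centred in the wrist image at about (317,216), and the plate lies level to its left.

```bash
python3 - <<'E'
from h import *
d=pickle.load(open("f5.pkl","rb"));o=d["obs"];f=d["wrist"]
m=np.zeros((480,640),np.uint8);m[165:270,290:345]=f["color"][165:270,290:345].max(2)<45
c=max(cv2.findContours(m,cv2.RETR_EXTERNAL,cv2.CHAIN_APPROX_NONE)[0],key=cv2.contourArea)
r=cv2.minAreaRect(c);print(r,cv2.boxPoints(r).round(1).tolist(),cv2.boundingRect(c))
b=c.reshape(-1,2);M=[]
for y in range(196,247,10):
    xs=b[b[:,1]==y,0];L,R=[plane(ray(f,(x,y),o),85) for x in(xs.min()-.5,xs.max()+.5)];M.append((L+R)/2);print(y,xs.min(),xs.max(),np.linalg.norm(L-R).round(1),M[-1].round(1))
M=np.array(M);v=M[-1]-M[0];print("tab y dir",np.degrees(np.arctan2(v[1],v[0])))
x,y,w,h=cv2.boundingRect(c);e=plane(ray(f,(x+w/2,y+h),o),85);print("outer end",e.round(1), "top end z20",plane(ray(f,(x+w/2,y),o),20).round(1))
T=np.array(o["tcp_rot"]);print("tool frame of outer end",(T.T@(e-o["eef_pos"])).round(1))
print("tri w/ side,scene of far corner check",tri(ray(f,(317,(y+h+ y+h-75)/2),o),ray(d["side"],(199.6+321/3.75,199.6+157/3.75)))[0].round(1))
E
```

```text
((317.0, 216.5), (63.0, 16.0), 90.0) [[309.0, 185.0], [325.0, 185.0], [325.0, 248.0], [309.0, 248.0]] (309, 185, 17, 64)
196 310 324 11.9 [495.5 101.9  85. ]
206 310 324 12.0 [503.1 104.7  85. ]
216 310 325 12.9 [510.8 108.   85. ]
226 310 325 13.1 [518.6 110.9  85. ]
236 310 324 12.4 [526.8 113.5  85. ]
246 310 324 12.5 [535.  116.5  85. ]
tab y dir 20.312835012538528
outer end [537.3 117.8  85. ] top end z20 [497.2 103.4  20. ]
tool frame of outer end [-22.8   1.9 220.2]
tri w/ side,scene of far corner check [512.1 105.3  86. ]
```

Request:
play_rows(
  plan=[
    [1, [0, 0.05, 0.6], 0],
    [1, [0, 0.05, 1.8], 0],
    [1, [0, 0.05, 3.0], 0],
    [1, [0, 0.05, 4.0], 0],
    [1, [0, 0.05, 4.6], 0],
  ],
)

```text
time_s: 12.82
eef_pos: [515.0, 110.0, 118.5]
tcp_rot: [[-0.939, -0.344, -0.002], [-0.344, 0.939, -0.0], [0.002, 0.0, -1.0]]
contact_force: [-0.3, -0.8, 0.3]
opening: 85.6
finger_force: 0.0
```

Request:
play_rows(
  plan=[
    [1, [0, 0, 0], 0],
    [0.5, [0, 0, 0], 0],
    [0, [0, 0, 0], 0],
    [0, [0, 0, 0], 0],
    [0, [0, 0, 0], 0],
  ],
  newtons=40,
)

```text
time_s: 13.45
eef_pos: [515.7, 110.0, 120.8]
tcp_rot: [[-0.938, -0.347, 0.001], [-0.347, 0.938, -0.0], [-0.001, -0.0, -1.0]]
contact_force: [-2.1, -0.7, 12.9]
opening: 13.9
finger_force: 41.3
```

Request:
play_rows(
  plan=[
    [0, [0, 0, 0], 0],
    [0, [0, 0, 0], 0],
  ],
)

```text
time_s: 13.7
eef_pos: [515.7, 110.0, 120.8]
tcp_rot: [[-0.938, -0.346, 0.001], [-0.346, 0.938, -0.0], [-0.0, -0.0, -1.0]]
contact_force: [-1.4, -0.3, 5.1]
opening: 14.0
finger_force: 40.2
```

Gripped the tab at 14 mm. Pulling along tool +y.

Request:
play_rows(
  plan=[
    [0, [0, 0.2, 0], 0],
    [0, [0, 0.5, 0], 0],
    [0, [0, 0.8, 0], 0],
    [0, [0, 1.1, 0], 0],
    [0, [0, 1.3, 0], 0],
  ],
)

```text
time_s: 14.32
eef_pos: [497.8, 159.6, 120.8]
tcp_rot: [[-0.938, -0.347, 0.002], [-0.347, 0.938, 0.0], [-0.002, -0.0, -1.0]]
contact_force: [5.8, -1.1, 5.5]
opening: 13.6
finger_force: 40.3
```

Request:
play_rows(
  plan=[
    [0, [0, 0.07, 0], 0],
    [0, [0, 0.14, 0], 0],
    [0, [0, 0.2, 0], 0],
    [0, [0, 0.22, 0], 0],
    [0, [0, 0.22, 0], 0],
  ],
)

```text
time_s: 14.95
eef_pos: [496.6, 163.0, 120.7]
tcp_rot: [[-0.938, -0.346, 0.005], [-0.346, 0.938, -0.008], [-0.001, -0.009, -1.0]]
contact_force: [22.4, -54.8, -0.2]
opening: 13.8
finger_force: 46.0
```

It hits a firm stop (58 N) after about 56 mm. The spigot-to-tool distance is now about 203 mm, against 200 expected when fully open. I relax, let go, rise and check.

Request:
play_rows(
  plan=[
    [0, [0, -0.12, 0], 0],
    [0, [0, -0.12, 0], 0],
  ],
)

```text
time_s: 15.2
eef_pos: [496.9, 162.2, 120.8]
tcp_rot: [[-0.938, -0.346, 0.002], [-0.346, 0.938, -0.0], [-0.002, -0.001, -1.0]]
contact_force: [7.6, -7.2, 5.2]
opening: 13.4
finger_force: 41.4
```

Request:
play_rows(
  plan=[
    [0.25, [0, 0, 0], 0],
    [0.5, [0, 0, 0], 0],
    [1, [0, 0, 0], 0],
    [1, [0, 0, 0], 0],
    [1, [0, 0, 0], 0],
  ],
)

```text
time_s: 15.82
eef_pos: [496.1, 162.6, 120.3]
tcp_rot: [[-0.938, -0.347, -0.0], [-0.347, 0.938, -0.0], [0.0, -0.0, -1.0]]
contact_force: [0.6, 0.7, -1.6]
opening: 85.6
finger_force: 0.0
```

Request:
play_rows(
  plan=[
    [1, [0, 0, -0.6], 0],
    [1, [0, 0, -1.8], 0],
    [1, [0, 0, -3.0], 0],
    [1, [0, 0, -4.0], 0],
    [1, [0, 0, -4.6], 0],
  ],
)

```text
time_s: 16.45
eef_pos: [496.2, 162.6, 306.5]
tcp_rot: [[-0.938, -0.347, 0.002], [-0.347, 0.938, 0.0], [-0.002, -0.0, -1.0]]
contact_force: [0.5, -0.5, -0.6]
opening: 85.6
finger_force: 0.0
```

Request:
play_rows(
  plan=[
    [1, [0, 0, 0], 0],
    [1, [0, 0, 0], 0],
  ],
)

```text
time_s: 16.7
eef_pos: [495.9, 162.5, 303.4]
tcp_rot: [[-0.938, -0.347, -0.001], [-0.347, 0.938, -0.0], [0.001, 0.0, -1.0]]
contact_force: [-1.0, -0.1, 0.7]
opening: 85.5
finger_force: 0.0
```

```bash
python3 - <<'E'
from plant import *
from h import *
o=observe();d={"obs":o}
for n in("scene","side","wrist"):d[n]=grab_frame(n)
pickle.dump(d,open("f6.pkl","wb"));f=d["wrist"]
m=np.zeros((480,640),np.uint8);m[165:270,270:365]=f["color"][165:270,270:365].max(2)<45
c=max(cv2.findContours(m,cv2.RETR_EXTERNAL,cv2.CHAIN_APPROX_NONE)[0],key=cv2.contourArea)
r=cv2.minAreaRect(c);x,y,w,h=cv2.boundingRect(c);e=plane(ray(f,(x+w/2,y+h),o),85)
print(o["eef_pos"],r,"outer end",e.round(1),"moved",np.linalg.norm(e-[537.3,117.8,85]))
q=lambda a:cv2.resize(a[:,:,::-1],(400,300),interpolation=cv2.INTER_CUBIC)
cv2.imwrite("pics/c6.png",np.vstack([np.hstack([q(d["wrist"]["color"]),q(d["side"]["color"][180:330,200:400])]),np.hstack([q(d["scene"]["color"][195:345,220:420]),q(d["side"]["color"])])]))
E
```

```text
[495.93774864 162.51189089 303.38694062] ((313.9999694824219, 218.49996948242188), (15.999998092651367, 64.99998474121094), 0.0) outer end [519.2 170.5  85. ] moved 55.67787954381788
```

View pics/c6.png

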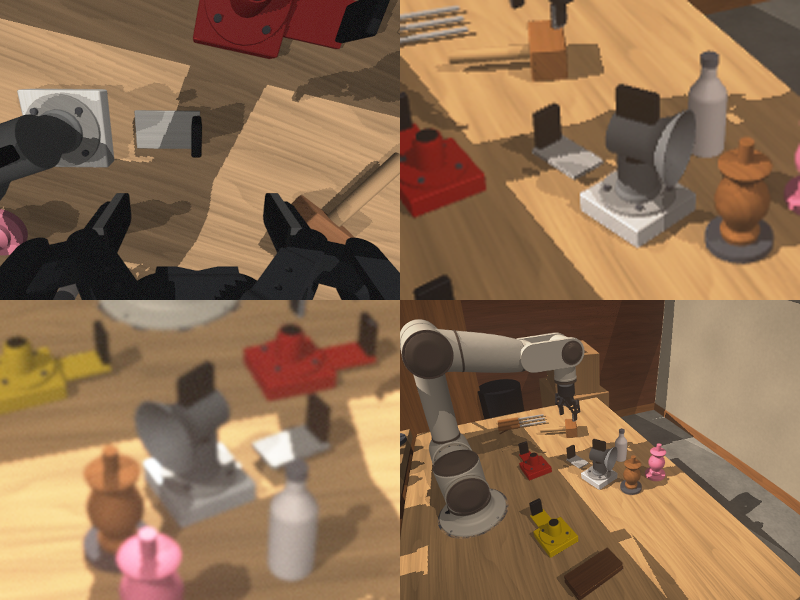

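The gate is well out and the hood is seated, with glue and urn in place. But I measure only 55.7 mm of travel. I'll check that the stop was really the end stop and not the mallet, and that nothing else moved.

```bash
python3 - <<'E'
from h import *
a=pickle.load(open("f0.pkl","rb"));d=pickle.load(open("f6.pkl","rb"));o=d["obs"];f=d["wrist"]
g=lambda k,x:x[k]["color"].mean(2)
print("mallet diff side",np.abs(g("side",a)-g("side",d))[185:225,255:290].mean().round(1),"scene",np.abs(g("scene",a)-g("scene",d))[250:290,445:505].mean().round(1))
for uv in((459,258),(499,258),(456,284),(496,286)):print("mallet scene",plane(ray(a["scene"],uv),64).round(0))
# gate plate inner end & housing, wrist: left/right edges along plate centre row
y=206;print(f["color"][y,150:330:3].mean(1).astype(int).tolist())
for P in((155,206),(215,206)):print(plane(ray(f,P,o),22).round(1),plane(ray(f,P,o),32).round(1))
# tab top in side view: outer/inner top corners before/after
A=a["side"]["color"][236:250,270:300].max(2);B=d["side"]["color"][220:262,255:300].max(2)
for D,n,b in((a,"pre",(270,230,298,268)),(d,"post",(255,222,290,262))):
    im=D["side"]["color"];m=np.zeros((480,640),np.uint8);x0,y0,x1,y1=b;m[y0:y1,x0:x1]=im[y0:y1,x0:x1].max(2)<60
    c=max(cv2.findContours(m,cv2.RETR_EXTERNAL,cv2.CHAIN_APPROX_NONE)[0],key=cv2.contourArea)
    M=cv2.moments(c);u=(M["m10"]/M["m00"],M["m01"]/M["m00"]);print(n,u,cv2.boundingRect(c),plane(ray(D["side"],u),53).round(1))
E
```

```text
mallet diff side 24.4 scene 34.6
mallet scene [569. 382.  64.]
mallet scene [588. 497.  64.]
mallet scene [674. 331.  64.]
mallet scene [700. 435.  64.]
[129, 132, 120, 105, 180, 167, 105, 104, 102, 112, 128, 130, 130, 131, 133, 134, 131, 134, 134, 130, 133, 98, 65, 131, 136, 134, 140, 142, 158, 159, 159, 157, 159, 160, 158, 159, 159, 156, 158, 135, 95, 94, 93, 93, 92, 94, 91, 93, 91, 93, 92, 93, 39, 30, 21, 19, 18, 10, 64, 59]
[549.5  16.5  22. ] [545.9  19.8  32. ]
[529.3  71.1  22. ] [526.3  73.   32. ]
pre (285.0829307568438, 249.7536231884058) (279, 239, 13, 23) [517.  110.2  53. ]
post (273.43975373790676, 242.7352682497801) (267, 232, 13, 22) [498.3 161.5  53. ]
```

The mallet lies beyond y = 330, far from the fingers. The side view puts the tab 199 mm from the spigot axis, so 200 mm (fully open) fits. Before the pull it stood at about 145 mm, so the gate started slightly open. The firm stop was the end stop, so I hand in.

```bash
python3 -c "
from plant import *
print(job_done())"
```

```text
the job is handed in; nothing more can be done
None
```

The job is handed in: the hood is fully home on the silver port's spigot with its bell facing the urn, and the gate was pulled to a firm stop I take as fully open (only about 55 mm of travel, but the tab ends at the expected 200 mm), then let go.

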